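# Lock the grind setting of a box mill

## Robot

A 7-joint arm with a two-finger parallel gripper is mounted at the origin on a cart in front of the work surface, level with it; the furniture and walls round the work are solid. World frame = base frame: x ahead of the robot, y to its left, z up, the work surface at z = 0. Lengths are in m, angles in rad, forces in N, time in s.
With the tool pointing down it reaches from about 0.4 to 0.875 m from the base axis. Payload 19.3 kg.
Tool frame: the origin (TCP) lies on the mounting face of the last link; the fingertips stand 173 mm ahead of it and the grasp point (between the pads) lies 155 mm ahead of it (bot.grip_point_offset is the distance from the TCP to the grasp point, in m); z points along the fingers, y is the line along which they close (so a half turn about z gives the same grasp; the last joint's range is limited). The gripper opens to 85 mm and grips with 20 to 120 N. Pads are 22 mm wide; open, the fingers measure 114 mm over their backs; the gripper's body (76 mm by 85 mm) begins 54 mm behind the grasp point. The pads swing forward as they close: fully open they stand 13 mm farther back than shut.
Start: joints at [1.143, 0.521, -0.036, 1.599, 0.021, 1.021, -0.113], TCP at [0.219, -0.585, 0.405] pointing down, gripper open.
Joint ranges: [-2.91, 2.91], [-0.3, 2.13], [-1.5, 1.42], [0.17, 2.43], [-1.26, 4.41], [0.16, 1.93], [-2.52, 2.52]. Speed limits (rad/s): [1.89, 1.89, 2.39, 2.39, 3.01, 3.01, 3.01].

## Interface

Orientations are given as [roll, pitch, yaw] about the fixed x, y, z axes, in that order (R = Rz(yaw) Ry(pitch) Rx(roll)).
In Python, from workcell import bot gives the robot as it stands.
- The arm moves only by the tool arm_command, never from a script. Its argument "deltas" is a list of rows, each a list of 3 entries, a list of its own where there are three numbers: the shift along the tool's x, y, z in cm, then the turn, a rotation vector about the tool's x, y, z in rad, then the finger opening in cm, from 0 to 8.54. In form: [[[tx, ty, tz], [rx, ry, rz], claw], ...]. A call has 1 to 20 rows; each row shifts and turns the commanded pose from where the row before left it, along the tool's axes as they then stand; what a row does not reach is not made up. A row lasts 1/10 s, in which the tool goes at most 50 mm and 8.59 degrees, less where a joint would pass 70% of its speed; a pose out of reach is approached as far as the arm can. A call with a gripper value outside its range is refused whole. The fingers move at their own pace and stop on an object; "newtons" is the grip in N (left out, the last holds). Time passes only in rows, so rows that do not move let the fingers close. It gives the time, the measured TCP pose, the force, the opening and the grip force at its end, in the units of the state.
- bot.observe(): the state, without advancing time (a new reading comes with each control period).
- bot.grab_frame(name): name is "scene" or "side" or "wrist"; returns a dict with "frame" (400x640x3 uint8, red, green, blue), "K" (3x3 intrinsics, pixels), "rvec" (rotation vector, rad) and "tvec" (3), from world to camera coordinates, as OpenCV has them; the wrist camera has in their place "T_tool_cam" (4x4, takes a point from camera to tool coordinates, whose origin is the TCP and whose axes are the flange's). Camera axes: x right, y down, z forward; pixel columns grow to the right and rows downward; lengths in m; the calibration is good to about 2 mm. A picture is of the moment at which its call begins: read the wrist's pose just before it. There is no depth.
- bot.job_done(): hands the job in; it is judged then, once.
Trained networks look in a picture, given as the dict that the camera call returned (one of the last four; its "shot" number tells which), for a name from the list of things; names that differ only in an ending like _2 or _b are one class to them, and where a whole thing is asked for, a point or a joint stands for the part that bears it (a point fixed in the world has none). Each returns a list of dicts, best first, with "p" (0 to 1); they miss things now and then, are a little off and sometimes report something else, mostly with a low value. They report only what shows in the picture. A call takes as long as a camera call.
- bot.find_in(name, picture): "rect" ([left, top, width, height] in pixels, round what is visible of it).
- bot.mark_of(name, picture): "at" ([column, row] in pixels: a listed point, or the origin of a listed thing).
The state is a dict: "clock": time; "qpos": joint angles; "qd": joint speeds; "joint_efforts": joint torques, N m; "position": TCP position; "tool_rot": TCP orientation; "force": force on the tool from outside, world axes, zero at the start; "moment": the same for the moment, N m; "grip_width": finger opening in m; "finger_force": force on a finger pad.
Only numpy, scipy, OpenCV 4.12 (cv2) and the standard library are available. Lean on these libraries where they do the work, as an engineer would, in place of code of your own. Each camera call takes 0.05 s, during which the arm holds its last target. There are 200 camera calls.

## Task

Put the holding key on the flats of the mill's barrel, with its long arm just short of the stop post on the counter-clockwise side, then turn the knurled lock ring clockwise (seen from above) by hand until the arm lies against the post and the ring is locked against the housing, firmly but without forcing it: about 0.6 N m. Let go of everything and leave the key seated on the barrel, the barrel at its setting; the loose jars, cup and apple round the mill stay where they are.

Things in the scene. Friction and masses are not known exactly. Their poses are not given: they have to be found in the camera images.
- mill: Box mill fixed to the worktop: wooden box 112 x 112 mm with a small drawer on its -x side, aluminium deck 118 x 118 mm, top at 78 mm. Origin under its centre, z up, on the barrel's axis. Upward from the deck: seat collar (52 mm across, z 78 to 88), lock ring (z 88 to 112), barrel shoulder (40 mm across, top z 114), oblong barrel head. A bracket on its -y side carries the stop post.
- stop_post_top (a point): Centre of the top of the steel stop post on the mill's bracket: upright pin 10 mm across, 95 mm from the barrel's axis, top 126 mm above the worktop. It does not move on the mill.
- barrel_seat (a point): Barrel axis, top of the round shoulder where the key sits, 114 mm above the worktop. Turns with the barrel. On it stands the oblong head with the flats, 30 mm along this point's y, 18 mm along x, 16.5 mm tall, bevelled. The key's long arm (its +x) must point along this point's -y, just short of the post; the other way round the short tail passes inside the post and holds nothing.
- barrel (a joint): Angle of the barrel in the housing, rad, grows clockwise seen from above. About 0 is the setting: the fitted key's arm lies against the post. Starts 0.2 to 0.5 rad counter-clockwise of it (negative). Turns easily (0.03 N m): the lock ring drags it along, far past the setting, unless the key bears on the post.
- ring_mid (a point): Centre of the lock ring, 100 mm above the worktop. Dark steel, knurled rim, 58 mm across, 24 mm tall; free down to the deck, 22 mm below. Drags with 0.12 N m; once hard, the moment climbs 0.2 N m or more per 0.01 rad. The fitted key's bar (14 mm wide, z 114 to 132 mm) passes over it: fingers straddle the ring from above beside the bar, their line 45 to 135 degrees from the bar's.
- key: Loose aluminium key lying flat, 18 mm thick, 0.16 kg. Origin: underside of its head, on the hole's axis, z up. Head 44 (x) by 34 mm (y), oblong bevelled through hole 32.4 (x) by 20.4 mm (y). Long arm 14 mm wide along +x to 116 mm; short tail along -x to 76 mm with a round 22 mm end. Balanced at the head: grip the head from above across its 34 mm (y).
- stop_post: The stop post itself; origin at the centre of its foot on the bracket, 78 mm above the worktop. The moment put on the ring divided by 0.095 m is the force of the key's arm on the post.
- honey_jar: Bystander: loose squat glass jar with grey lid, 71 x 71 x 110 mm, origin under its centre.
- spice0: Bystander: loose small jar with red lid, 45 x 45 x 106 mm, origin under its centre.
- spice3: Bystander: loose small jar with red lid, 45 x 45 x 106 mm, origin under its centre.
- orange_cup: Bystander: loose cup with handle, 78 x 105 x 76 mm, origin under its centre.
- apple0: Bystander: loose apple, 73 x 73 x 60 mm, origin under its centre.
- ring: The lock ring itself; origin on the barrel's axis at its underside, z up. Turned clockwise (from above) it tightens; it starts 0.3 to 0.95 rad counter-clockwise of the barrel_seat point's x axis by its own x axis, and goes hard against the housing with the two x axes within 0.15 rad of each other: where exactly differs each time and cannot be seen, only felt. It stays tight when let go.

How it is judged:
By the outcome, as a careful person would: the job done as asked, in the order asked, and still so for the second after the job is handed in, with the robot touching nothing.
It also fails if it takes over 58 s, if anything falls off the work surface, if the arm or the gripper's body presses on something with over 40 N, if the wrist force passes 120 N, or if a joint passes its speed limit or range.

## Working session

There is one attempt and no reset: what is moved stays moved. The work goes in short steps, Python scripts to look and compute and a tool call to move; the robot and the scene stay as the last step left them, time stands still between calls to the robot, and variables do not carry over. Pictures are saved under pics/ and viewed, at most 10 in all, crops included, and the job is handed in when it is done.

Besides the shell and the picture viewer there is one more tool, called after "Emit:" as name(argument=value, ...) on one line, values as JSON. arm_command: Moves the arm, as the interface text tells. Its arguments: {"type":"object","properties":{"deltas":{"type":"array","items":{"type":"array"}},"newtons":{"type":"number"}},"required":["deltas"]}

```bash
mkdir -p pics; cat > h.py <<'E'
import numpy as np,cv2
from workcell import bot
from scipy.spatial.transform import Rotation as R
def cam(f,st=None):
    if 'rvec' in f:
        Rm=cv2.Rodrigues(np.array(f['rvec'],float))[0]; t=np.array(f['tvec'],float).ravel(); return Rm.T,-Rm.T@t
    T=np.eye(4);T[:3,:3]=R.from_euler('xyz',st['tool_rot']).as_matrix();T[:3,3]=st['position']
    M=T@np.array(f['T_tool_cam']);return M[:3,:3],M[:3,3]
def ray(f,p,st=None):
    Rc,c=cam(f,st);d=Rc@np.linalg.inv(np.array(f['K']))@np.array([p[0],p[1],1.]);return c,d/np.linalg.norm(d)
def onz(f,p,z,st=None):
    c,d=ray(f,p,st);return c+d*(z-c[2])/d[2]
def proj(f,P,st=None):
    Rc,c=cam(f,st);q=np.array(f['K'])@(Rc.T@(np.array(P)-c));return q[:2]/q[2]
def tri(rs):
    A=0;b=0
    for c,d in rs:
        M=np.eye(3)-np.outer(d,d);A=A+M;b=b+M@c
    return np.linalg.solve(A,b)
def save(f,n):cv2.imwrite(f'pics/{n}.png',cv2.cvtColor(f['frame'],cv2.COLOR_RGB2BGR))
E
python3 - <<'E'
from h import *
s=bot.observe();print(s)
Z={'mill':0,'stop_post_top':.126,'barrel_seat':.114,'ring_mid':.1,'key':0,'stop_post':.078,'honey_jar':0,'spice0':0,'spice3':0,'orange_cup':0,'apple0':0}
for n in ['scene','side','wrist']:
    f=bot.grab_frame(n);save(f,n+'0')
    print(n,cam(f,s)[1].round(3))
    for k,z in Z.items():
        r=bot.mark_of(k,f)[:2]
        for m in r: print(k,round(m['p'],2),np.round(m['at']),onz(f,m['at'],z,s).round(3)[:2])
E
```

```text
{'clock': 0.0, 'qpos': array([ 1.14280626,  0.52202557, -0.03630525,  1.60002523,  0.02122046,
        1.02112078, -0.11279225]), 'qd': array([ 0.0011249 ,  0.00040754, -0.00109164,  0.00030489,  0.0005453 ,
       -0.00189595,  0.00080604]), 'joint_efforts': array([ 1.88355607e-04, -9.27111411e+01,  1.97954535e+00, -3.69936848e+01,
        1.77749433e-02,  8.17495573e-03, -1.53875692e-05]), 'position': array([ 0.21879003, -0.58529255,  0.40411251]), 'tool_rot': array([-3.14040466e+00,  1.15239011e-04,  3.57779706e-01]), 'force': array([ 0.04552967, -0.20632447,  0.0725674 ]), 'moment': array([0.04491338, 0.03567245, 0.01873512]), 'finger_force': 0.0, 'grip_width': 0.08545764602093404}
scene [-0.439  0.531  0.783]
mill 0.56 [263. 264.] [0.498 0.151]
stop_post_top 0.62 [293. 214.] [0.506 0.054]
barrel_seat 0.79 [263. 230.] [0.49  0.149]
ring_mid 0.53 [260. 231.] [0.508 0.151]
key 0.75 [380. 234.] [ 0.458 -0.217]
key 0.74 [263. 263.] [0.501 0.151]
stop_post 0.43 [294. 231.] [0.496 0.055]
spice0 0.93 [200. 294.] [0.462 0.34 ]
spice0 0.9 [191. 260.] [0.609 0.321]
spice3 0.93 [200. 294.] [0.462 0.34 ]
spice3 0.9 [191. 260.] [0.609 0.321]
apple0 0.54 [306. 210.] [ 0.689 -0.088]
side [0.415 0.999 0.945]
mill 0.74 [338. 226.] [ 0.497 -0.049]
mill 0.6 [331. 263.] [0.499 0.14 ]
stop_post_top 0.56 [336. 218.] [0.495 0.055]
barrel_seat 0.52 [333. 238.] [0.497 0.137]
ring_mid 0.56 [331. 240.] [0.504 0.132]
ring_mid 0.3 [357. 162.] [ 0.45  -0.341]
key 0.57 [350. 203.] [ 0.461 -0.189]
stop_post 0.56 [335. 228.] [0.498 0.049]
honey_jar 0.59 [294. 187.] [ 0.705 -0.268]
spice0 0.97 [337. 317.] [0.458 0.344]
spice0 0.83 [295. 310.] [0.585 0.338]
spice3 0.97 [337. 317.] [0.458 0.344]
spice3 0.83 [295. 310.] [0.585 0.338]
orange_cup 0.55 [358. 168.] [ 0.449 -0.447]
apple0 0.63 [286. 210.] [ 0.706 -0.113]
wrist [ 0.287 -0.561  0.373]
```

View pics/scene0.png

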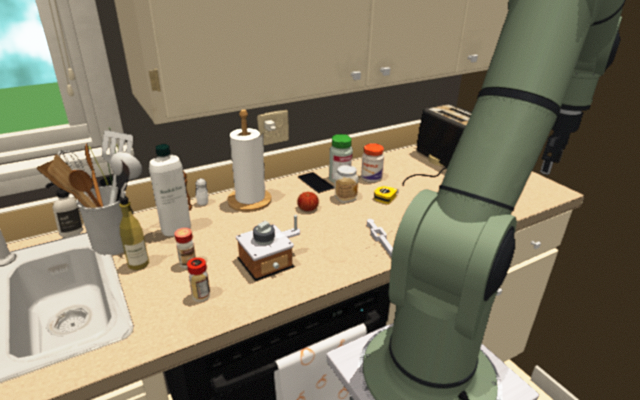

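View pics/side0.png

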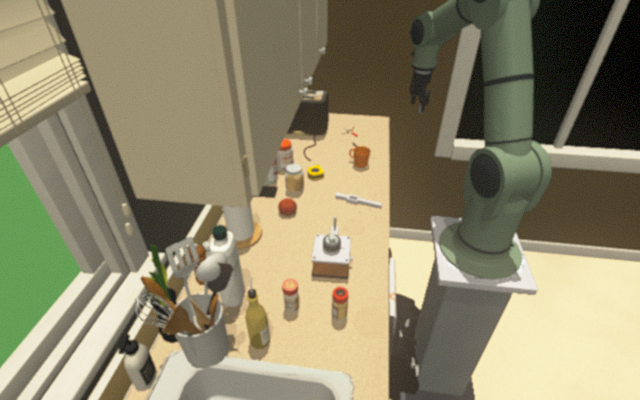

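Emit:
arm_command(deltas=[[[1.9,-2.0,-0.3],[0,0,0],8.5],[[1.9,-2.0,-0.3],[0,0,0],8.5],[[1.9,-2.0,-0.3],[0,0,0],8.5],[[1.9,-2.0,-0.3],[0,0,0],8.5],[[1.9,-2.0,-0.3],[0,0,0],8.5],[[1.9,-2.0,-0.3],[0,0,0],8.5],[[1.9,-2.0,-0.3],[0,0,0],8.5],[[1.9,-2.0,-0.3],[0,0,0],8.5],[[1.9,-2.0,-0.3],[0,0,0],8.5],[[1.9,-2.0,-0.3],[0,0,0],8.5],[[1.9,-2.0,-0.3],[0,0,0],8.5],[[1.9,-2.0,-0.3],[0,0,0],8.5],[[1.9,-2.0,-0.3],[0,0,0],8.5],[[1.9,-2.0,-0.3],[0,0,0],8.5],[[1.9,-2.0,-0.3],[0,0,0],8.5],[[0,0,0],[0,0,0],8.5]])

```text
clock: 3.4
position: [0.382, -0.202, 0.4503]
tool_rot: [3.141, -0.001, 0.362]
force: [-0.4, -0.4, 0.2]
grip_width: 0.0848
finger_force: 0.0
```

```bash
python3 - <<'E'
from h import *
s=bot.observe();f=bot.grab_frame('wrist');save(f,'w1')
print(s['clock'],s['position'],s['tool_rot'],cam(f,s))
for k,z in {'key':0,'mill':0,'apple0':0,'honey_jar':0}.items():
    for m in bot.mark_of(k,f)[:2]+bot.find_in(k,f)[:1]: print(k,m, onz(f,m['at'],z,s) if 'at' in m else '')
E
```

```text
3.4 [ 0.38195769 -0.20195095  0.45027304] [ 3.14131252e+00 -1.33446544e-03  3.61917013e-01] (array([[ 3.53540376e-01, -8.97340885e-01, -2.64175205e-01],
       [-9.35419018e-01, -3.38942934e-01, -1.00543269e-01],
       [ 6.81266950e-04,  2.82660616e-01, -9.59219741e-01]]), array([ 0.44975724, -0.1769689 ,  0.41924707]))
key {'at': [342.5, 117.9], 'p': 0.68} [ 0.45168762 -0.20360802  0.        ]
key {'rect': [293.1, 58.4, 93.4, 138.2], 'p': 0.89} 
mill {'rect': [14.4, 0.0, 106.7, 34.3], 'p': 0.74} 
honey_jar {'rect': [509.1, 175.4, 103.7, 80.1], 'p': 0.32}
```

View pics/w1.png

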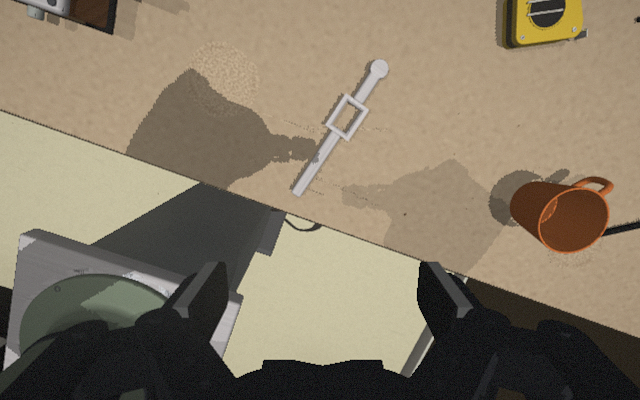

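```bash
python3 - <<'E'
from h import *
s=bot.observe();f=bot.grab_frame('wrist')
h,t,a=[onz(f,p,.018,s) for p in [(346,116.5),(378.5,69),(297,192)]]
print(h,t,a,np.linalg.norm(h-t),np.linalg.norm(h-a)); d=a-t;print('arm yaw',np.arctan2(d[1],d[0]))
g=cv2.cvtColor(f['frame'],cv2.COLOR_RGB2GRAY)
# blob of key
m=((f['frame'].min(2)>150)).astype(np.uint8);m[:, :280]=0;m[:,400:]=0;m[:45]=0;m[200:]=0
n,l,st,c=cv2.connectedComponentsWithStats(m);i=1+st[1:,4].argmax();print(st[i],c[i])
p=np.argwhere(l==i)[:,::-1].astype(np.float32);v=cv2.fitLine(p,cv2.DIST_L2,0,.01,.01).ravel();print(v)
A,B=[onz(f,v[2:]+k*v[:2],.018,s) for k in(-60,60)];print(np.arctan2(*(B-A)[1::-1]),onz(f,c[i],.018,s))
E
```

```text
[ 0.45251005 -0.20925284  0.018     ] [ 0.51416058 -0.22481701  0.018     ] [ 0.34483856 -0.18493861  0.018     ] 0.06358483576987607 0.11038266212070091
arm yaw 2.9102897232701945
[ 290   56   97  139 1770] [341.81694915 118.66723164]
[  0.54638845  -0.8375319  341.81696    118.66723   ]
-0.22623716411811434 [ 0.44845617 -0.20549604  0.018     ]
```

Emit:
arm_command(deltas=[[[3.2,1.6,0],[0,0,0],8.5],[[3.2,1.6,0],[0,0,0],8.5],[[0,0,3],[0,0,0.118],8.5],[[0,0,3],[0,0,0.118],8.5],[[0,0,3],[0,0,0.118],8.5],[[0,0,3],[0,0,0.118],8.5],[[0,0,3],[0,0,0.118],8.5],[[0,0,0],[0,0,0],8.5],[[0,0,0],[0,0,0],8.5]])

```text
clock: 4.8
position: [0.4521, -0.2122, 0.3002]
tool_rot: [-3.142, 0.001, -0.229]
force: [-0.6, -0.6, 0.5]
grip_width: 0.0847
finger_force: 0.0
```

```bash
python3 - <<'E'
from h import *
s=bot.observe();f=bot.grab_frame('wrist');save(f,'w2')
print(s['clock'],s['position'],s['tool_rot'],s['qpos'].round(2))
for m in bot.mark_of('key',f)[:2]: print(m, onz(f,m['at'],0,s))
print(proj(f,[.4525,-.209,.018],s))
E
```

```text
4.8 [ 0.45212552 -0.21218487  0.30016133] [-3.14153466e+00  6.58127981e-04 -2.28529496e-01] [ 0.4   0.48 -0.1   2.02  0.08  0.65 -1.55]
{'at': [315.4, 200.8], 'p': 0.68} [ 0.45176092 -0.20667187  0.        ]
[317.56008295 205.23912953]
```

View pics/w2.png

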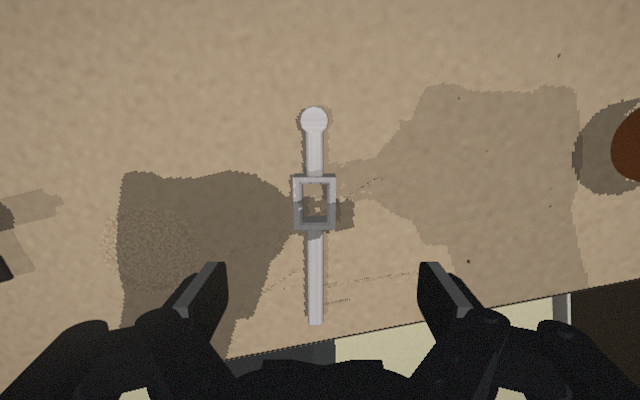

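Emit:
arm_command(deltas=[[[-0.1,-0.45,2.5],[0,0,0],8.5],[[0,0,2.5],[0,0,0],8.5],[[0,0,2.5],[0,0,0],8.5],[[0,0,2.5],[0,0,0],6],[[0,0,1.6],[0,0,0],5.5],[[0,0,0.8],[0,0,0],5],[[0,0,0],[0,0,0],2],[[0,0,0],[0,0,0],2],[[0,0,0],[0,0,0],2],[[0,0,0],[0,0,0],2],[[0,0,0],[0,0,0],2],[[0,0,0],[0,0,0],2]], newtons=50)

```text
clock: 6.1
position: [0.4523, -0.2077, 0.1764]
tool_rot: [3.141, -0.001, -0.232]
force: [-1.3, 0.3, 9.9]
grip_width: 0.0327
finger_force: 51.7
```

Emit:
arm_command(deltas=[[[0,0,-2],[0,0,0],2],[[0,0,-4],[0,0,0],2],[[0,0,-4],[0,0,0],2],[[0,0,-4],[0,0,0],2],[[-1.07,-3.12,-2],[0,0,0],2],[[-1.07,-3.12,-2],[0,0,0],2],[[-1.07,-3.12,-2],[0,0,0],2],[[-1.07,-3.12,-2],[0,0,0],2],[[-1.07,-3.12,0],[0,0,0],2],[[-1.07,-3.12,0],[0,0,0],2],[[-1.07,-3.12,0],[0,0,0],2],[[-1.07,-3.12,0],[0,0,0],2],[[-1.07,-3.12,0],[0,0,0],2],[[-1.07,-3.12,0],[0,0,0],2],[[0,0,0],[0,0,-0.13],2],[[0,0,0],[0,0,-0.13],2],[[0,0,0],[0,0,-0.13],2],[[0,0,0],[0,0,-0.13],2]])

```text
clock: 7.9
position: [0.4195, 0.1207, 0.396]
tool_rot: [3.141, -0.0, 0.293]
force: [-0.4, 0.4, -1.7]
grip_width: 0.0324
finger_force: 50.5
```

Emit:
arm_command(deltas=[[[0,0,0],[0,0,-0.13],2],[[0,0,0],[0,0,-0.13],2],[[0,0,0],[0,0,-0.13],2],[[0,0,0],[0,0,-0.13],2],[[0,0,0],[0,0,-0.13],2],[[0,0,0],[0,0,-0.13],2],[[0,0,0],[0,0,-0.13],2],[[0,0,0],[0,0,-0.13],2],[[0,0,0],[0,0,-0.13],2],[[0,0,0],[0,0,-0.13],2],[[0,0,0],[0,0,-0.13],2],[[0,0,0],[0,0,-0.13],2],[[0,0,0],[0,0,0],2],[[0,0,0],[0,0,0],2]])

```text
clock: 9.3
position: [0.4196, 0.1205, 0.3958]
tool_rot: [3.142, 0.0, 1.843]
force: [0.1, -1.1, -0.9]
grip_width: 0.0328
finger_force: 50.5
```

```bash
python3 - <<'E'
from h import *
s=bot.observe();f=bot.grab_frame('wrist');save(f,'w3')
print(s['clock'],s['position'],s['tool_rot'],s['qpos'].round(2),s['force'],s['grip_width'])
for k,z in {'key':.235,'mill':0,'barrel_seat':.114,'stop_post_top':.126,'ring_mid':.1}.items():
    for m in bot.mark_of(k,f)[:2]: print(k,m, onz(f,m['at'],z,s))
E
```

```text
9.3 [0.41960322 0.12047178 0.39581593] [3.14154427e+00 1.70585596e-04 1.84349629e+00] [ 0.14  0.29 -0.67  2.06  0.23  0.87 -0.38] [ 0.11621763 -1.08739672 -0.89366341] 0.03278350839614099
mill {'at': [396.0, 174.2], 'p': 0.86} [0.49985537 0.1454608  0.        ]
mill {'at': [548.7, 23.8], 'p': 0.7} [0.5969476  0.33140231 0.        ]
barrel_seat {'at': [426.2, 200.9], 'p': 0.7} [0.49931348 0.14518051 0.114     ]
```

View pics/w3.png

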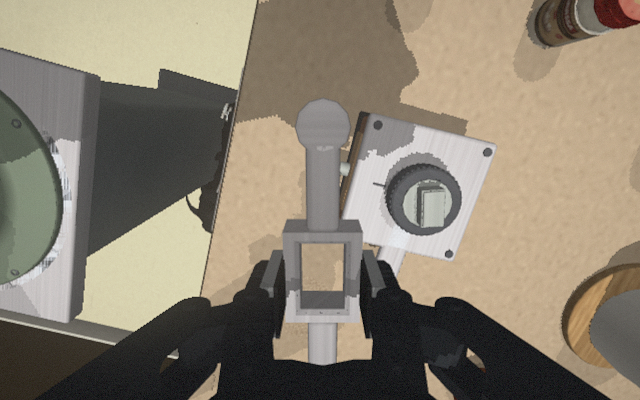

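```bash
python3 - <<'E'
from h import *
s=bot.observe();f=bot.grab_frame('wrist')
im=cv2.cvtColor(f['frame'],cv2.COLOR_RGB2BGR)[160:245,375:480]
cv2.imwrite('pics/c3.png',cv2.resize(im,None,fx=7,fy=7,interpolation=cv2.INTER_CUBIC))
P=[onz(f,p,.08,s) for p in [(378,125),(489,152),(448.5,254)]];print(np.array(P).round(4))
a=P[1]-P[0];b=P[1]-P[2];print(np.arctan2(a[1],a[0]),np.arctan2(b[1],b[0]),np.linalg.norm(a),np.linalg.norm(b),(P[0]+P[2])/2)
Rc,c=cam(f,s)
# key geometry in the hand: project model
psi=s['tool_rot'][2]
print(c,[proj(f,[.499,.1455,z],s).round(1) for z in (.114,.1305)])
E
```

```text
[[0.449  0.1915 0.08  ]
 [0.5494 0.1961 0.08  ]
 [0.5521 0.0962 0.08  ]]
0.04625593497664625 1.5977369046040184 0.10047440618130922 0.09993625177914252 [0.50056711 0.14387033 0.08      ]
[0.40036666 0.18953207 0.36462021] [array([425.8, 201.1]), array([432.5, 207. ])]
```

View pics/c3.png

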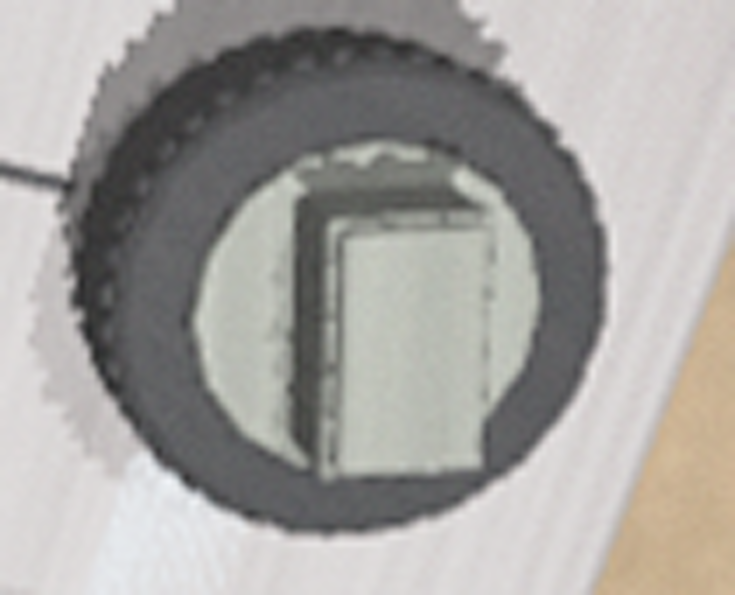

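```bash
cat >> h.py <<'E'
def key2w(s,p,e=(0,0)):  # key coords -> world; key +x = tool -x, key y = +tool y (z up)
    psi=s['tool_rot'][2]; c,n=np.cos(psi),np.sin(psi)
    tx=-p[0]+e[0]; ty=p[1]+e[1]
    return np.array([s['position'][0]+tx*c+ty*n, s['position'][1]+tx*n-ty*c, s['position'][2]-.1764+p[2]])
E
python3 - <<'E'
from h import *
s=bot.observe();f=bot.grab_frame('wrist')
q=lambda x,y:(375+x/7,160+y/7)
for nm,a,b,z in [('Linner',(342,237),(333,468),.1305),('Lout',(325,232),(319,476),.129),('R',(490,222),(483,466),.129),('top',(330,216),(488,208),.129),('bot',(320,476),(483,468),.129)]:
    A,B=onz(f,q(*a),z,s),onz(f,q(*b),z,s);d=A-B;print(nm,np.arctan2(d[1],d[0]).round(3),np.linalg.norm(d).round(4),A[:2].round(4),B[:2].round(4))
print('shoulder',onz(f,q(366,312),.114,s)[:2],'psi',s['tool_rot'][2])
# ellipse fit of dark ring boundary vs prediction: project shoulder circle for candidates
for C in [(.4993,.1452),(.5006,.1439),(.5,.143)]:
    t=np.linspace(0,2*np.pi,120)
    out=[]
    for r,z in((.020,.114),(.029,.112)):
        P=np.array([proj(f,[C[0]+r*np.cos(k),C[1]+r*np.sin(k),z],s) for k in t]);P=(P-[375,160])*7
        out.append([P.min(0).round(),P.max(0).round()])
    print(C,out)
for p in [(-.076,0,.018),(-.065,.011,.018),(-.065,-.011,.018),(-.022,.017,.018),(-.022,-.017,.018),(.022,.017,.018),(.022,-.017,.018),(-.0162,.0102,.018),(.0162,.0102,.018),(-.0162,-.0102,.018),(.0162,-.0102,.018)]: print(p,proj(f,key2w(s,p),s).round(1))
im=cv2.cvtColor(f['frame'],cv2.COLOR_RGB2BGR)[85:375,255:395]
cv2.imwrite('pics/k3.png',cv2.resize(im,None,fx=2.05,fy=2.05,interpolation=cv2.INTER_CUBIC))
E
```

```text
Linner 1.898 0.0261 [0.4891 0.1533] [0.4974 0.1286]
Lout 1.909 0.0278 [0.4877 0.1531] [0.4969 0.1269]
R 1.926 0.0277 [0.5042 0.1589] [0.5139 0.1329]
top -2.813 0.0168 [0.4876 0.1549] [0.5035 0.1603]
bot -2.813 0.0179 [0.497  0.1269] [0.514  0.1327]
shoulder [0.50113858 0.1431465 ] psi 1.8471098711932594
(0.4993, 0.1452) [[array([182., 119.]), array([533., 456.])], [array([100.,  36.]), array([605., 521.])]]
(0.5006, 0.1439) [[array([189., 133.]), array([539., 469.])], [array([107.,  51.]), array([611., 534.])]]
(0.5, 0.143) [[array([182., 139.]), array([531., 474.])], [array([100.,  57.]), array([603., 539.])]]
(-0.076, 0, 0.018) [321.8  98.3]
(-0.065, 0.011, 0.018) [350.6 128.7]
(-0.065, -0.011, 0.018) [293.1 128.7]
(-0.022, 0.017, 0.018) [362.4 233.9]
(-0.022, -0.017, 0.018) [281.4 233.9]
(0.022, 0.017, 0.018) [359.1 323.7]
(0.022, -0.017, 0.018) [284.9 323.8]
(-0.0162, 0.0102, 0.018) [346.  246.7]
(0.0162, 0.0102, 0.018) [344.5 312.8]
(-0.0162, -0.0102, 0.018) [297.9 246.7]
(0.0162, -0.0102, 0.018) [299.5 312.8]
```

View pics/k3.png

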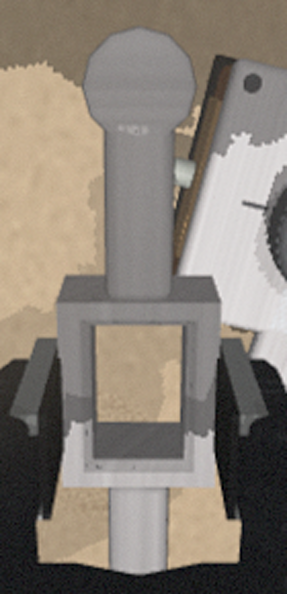

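Emit:
arm_command(deltas=[[[0,0,0],[0,0,-0.074],2],[[-0.17,2.1,0],[0,0,0],2],[[-0.17,2.1,0],[0,0,0],2],[[-0.17,2.1,0],[0,0,0],2],[[-0.17,2.1,0],[0,0,0],2],[[0,0,3],[0,0,0],2],[[0,0,3],[0,0,0],2],[[0,0,2],[0,0,0],2],[[0,0,0],[0,0,0],2],[[0,0,0],[0,0,0],2]])

```text
clock: 10.7
position: [0.501, 0.1434, 0.3162]
tool_rot: [-3.141, -0.0, 1.922]
force: [-0.0, 0.1, -1.2]
grip_width: 0.0324
finger_force: 50.4
```

```bash
python3 - <<'E'
from h import *
s=bot.observe();f=bot.grab_frame('wrist');save(f,'w4')
print(s['clock'],s['position'],s['tool_rot'],s['force'],s['moment'],s['grip_width'])
psi=s['tool_rot'][2];d=np.array([.5007,.1429])-s['position'][:2]
print('tool d cm',100*(d[0]*np.cos(psi)+d[1]*np.sin(psi)),100*(d[0]*np.sin(psi)-d[1]*np.cos(psi)))
im=cv2.cvtColor(f['frame'],cv2.COLOR_RGB2BGR)[200:360,240:420]
cv2.imwrite('pics/c4.png',cv2.resize(im,None,fx=3.5,fy=3.5,interpolation=cv2.INTER_CUBIC))
for z in(.114,.1305):
  for a in(-1,1):
    for b in (-1,1):
      th=1.915;u=np.array([np.cos(th),np.sin(th)]);v=np.array([u[1],-u[0]])
      p=np.array([.5007,.1434])+a*.015*u+b*.009*v; print(z,a,b,((proj(f,[*p,z],s)-[240,200])*3.5).round())
E
```

```text
10.7 [0.50101425 0.14340872 0.31617915] [-3.14145773e+00 -2.44741870e-04  1.92182009e+00] [-0.04108155  0.12075193 -1.22835249] [ 0.00237954 -0.00661159 -0.02262702] 0.032444084830294775
tool d cm -0.03696391264534322 -0.04700132624587474
0.114 -1 -1 [231. 231.]
0.114 -1 1 [340. 231.]
0.114 1 -1 [230.  59.]
0.114 1 1 [343.  60.]
0.1305 -1 -1 [226. 280.]
0.1305 -1 1 [344. 281.]
0.1305 1 -1 [224.  95.]
0.1305 1 1 [348.  96.]
```

View pics/c4.png

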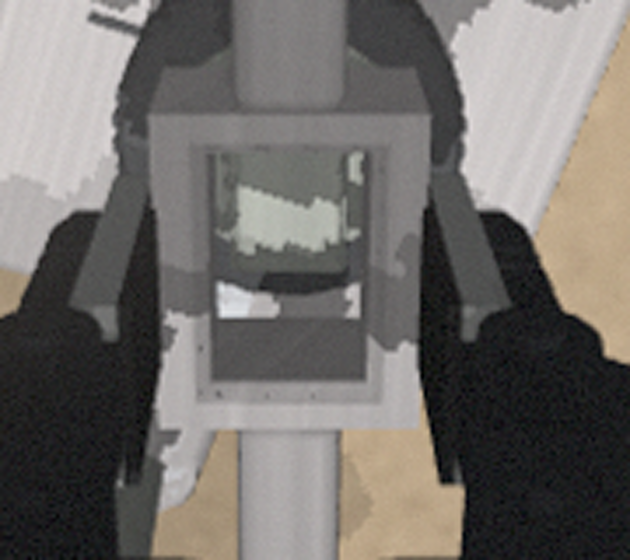

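Emit:
arm_command(deltas=[[[0,-0.03,0.5],[0,0,0],2],[[0,0,0.5],[0,0,0],2],[[0,0,0.3],[0,0,0],2],[[0,0,0.2],[0,0,0],2],[[0,0,0],[0,0,0],2]])

```text
clock: 11.25
position: [0.5005, 0.1431, 0.3005]
tool_rot: [-3.141, -0.0, 1.922]
force: [0.2, -0.8, -1.5]
grip_width: 0.0326
finger_force: 50.4
```

Emit:
arm_command(deltas=[[[0,0,0.3],[0,0,0],2],[[0,0,0.3],[0,0,0],2],[[0,0,0.2],[0,0,0],2],[[0,0,0.1],[0,0,0],2],[[0,0,0],[0,0,0],2]])

```text
clock: 11.75
position: [0.5006, 0.1431, 0.2916]
tool_rot: [-3.141, -0.0, 1.922]
force: [-0.0, 0.3, -1.3]
grip_width: 0.0324
finger_force: 50.4
```

Emit:
arm_command(deltas=[[[0,0,0.1],[0,0,0],2],[[0,0,0],[0,0,0],2],[[0,0,0],[0,0,0],5],[[0,0,0],[0,0,0],5],[[0,0,0],[0,0,0],5.5],[[0,0,0],[0,0,0],5.5],[[0,0,-2],[0,0,0],5.5],[[0,0,-3],[0,0,0],7],[[0,0,-3],[0,0,0],8.5],[[0,0,0],[0,0,0],8.5],[[0,0,0],[0,0,0],8.5]])

```text
clock: 12.85
position: [0.5006, 0.1429, 0.371]
tool_rot: [3.141, 0.0, 1.921]
force: [-0.6, -0.8, 0.1]
grip_width: 0.0848
finger_force: 0.0
```

```bash
python3 - <<'E'
from h import *
s=bot.observe();f=bot.grab_frame('wrist')
print(s['clock'],s['position'],s['tool_rot'],s['force'],s['moment'],s['qpos'].round(2))
for k,z in {'key':.114,'stop_post_top':.126}.items():
    for m in bot.mark_of(k,f)[:2]: print(k,m, onz(f,m['at'],z,s))
save(f,'w5')
E
```

```text
12.85 [0.50061139 0.14294178 0.37095257] [3.14062384e+00 3.76016383e-04 1.92145322e+00] [-0.63313372 -0.77222807  0.08504408] [-0.02064381 -0.01563413  0.01729976] [ 0.08  0.46 -0.63  1.89  0.34  0.9  -0.36]
key {'at': [324.4, 212.2], 'p': 0.7} [0.5021262  0.14413669 0.114     ]
stop_post_top {'at': [278.1, 329.2], 'p': 0.63} [0.49980685 0.04624821 0.126     ]
stop_post_top {'at': [322.3, 180.3], 'p': 0.5} [0.49168876 0.16822489 0.126     ]
```

View pics/w5.png

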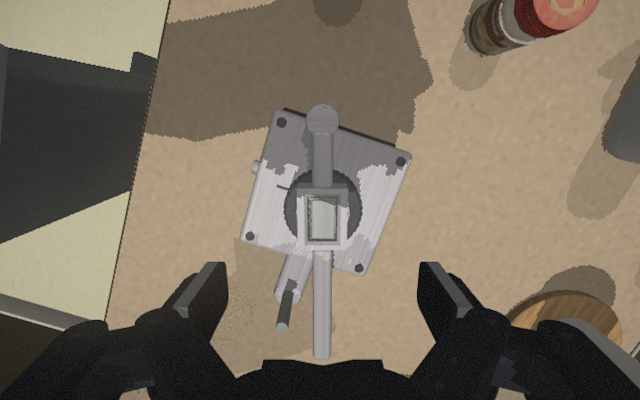

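Emit:
arm_command(deltas=[[[0.04,0.02,0],[0,0,0],8.5],[[0,0,0],[0,0,-0.136],8.5],[[0,0,0],[0,0,-0.136],8.5],[[0,0,0],[0,0,-0.136],8.5],[[0,0,0],[0,0,-0.136],8.5],[[0,0,0],[0,0,-0.136],8.5],[[0,0,3],[0,0,0],8.5],[[0,0,3],[0,0,0],8.5],[[0,0,2],[0,0,0],8.5],[[0,0,2],[0,0,0],8.5],[[0,0,1.1],[0,0,0],8.5],[[0,0,1],[0,0,0],8.5],[[0,0,0],[0,0,0],8.5]])

```text
clock: 14.3
position: [0.5005, 0.1436, 0.2489]
tool_rot: [-3.141, -0.001, 2.602]
force: [0.3, -0.8, 0.4]
grip_width: 0.085
finger_force: 0.0
```

Emit:
arm_command(deltas=[[[0,0,0],[0,0,0],5],[[0,0,0],[0,0,0],5],[[0,0,0],[0,0,0],5],[[0,0,0],[0,0,0],5],[[0,0,0],[0,0,0],5],[[0,0,0],[0,0,0],5]], newtons=60)

```text
clock: 14.9
position: [0.5009, 0.1438, 0.2507]
tool_rot: [3.14, 0.001, 2.602]
force: [-2.0, 0.4, 7.6]
grip_width: 0.0566
finger_force: 61.8
```

```bash
cat > o.py <<'E'
from h import *
s=bot.observe();print(s['clock'],s['position'].round(4),s['tool_rot'].round(4),s['force'].round(2),s['moment'].round(3),s['grip_width'],s['joint_efforts'][6].round(3),s['qpos'][6].round(3))
E
python3 o.py
```

```text
14.9 [0.5009 0.1438 0.2507] [3.1403e+00 1.2000e-03 2.6017e+00] [-1.99  0.43  7.61] [ 0.104  0.333 -0.002] 0.05656851108887745 -0.016 0.075
```

Emit:
arm_command(deltas=[[[0,0,-0.15],[0,0,0],5],[[0,0,0],[0,0,0.05],5],[[0,0,0],[0,0,0.05],5],[[0,0,0],[0,0,0.05],5],[[0,0,0],[0,0,0.05],5],[[0,0,0],[0,0,0],5]])

```text
clock: 15.5
position: [0.5009, 0.1436, 0.2512]
tool_rot: [3.14, 0.0, 2.4]
force: [6.3, 4.5, -16.7]
grip_width: 0.0561
finger_force: 72.7
```

```bash
python3 o.py; python3 - <<'E'
from h import *
s=bot.observe()
f=bot.grab_frame('wrist');save(f,'w6')
E
```

```text
15.5 [0.5009 0.1436 0.2512] [3.1405 0.     2.3998] [  6.25   4.51 -16.73] [ 0.743 -1.186 -0.042] 0.05614755407059878 -1.1 -0.09
```

View pics/w6.png

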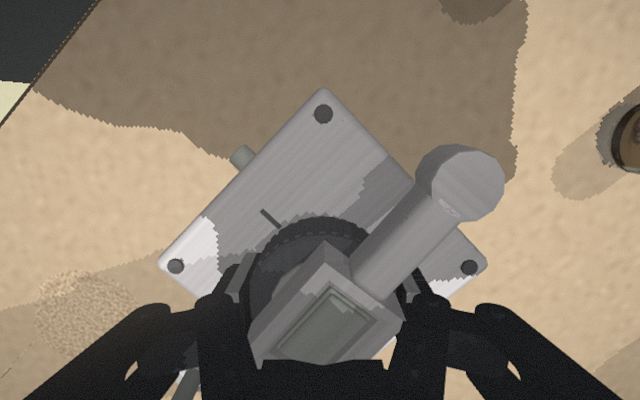

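Emit:
arm_command(deltas=[[[0,0,0.1],[0,0,0],5],[[0,0,0],[0,0,0],5],[[0,0,0],[0,0,0],5]])

```text
clock: 15.85
position: [0.5009, 0.1437, 0.2509]
tool_rot: [3.14, 0.001, 2.402]
force: [0.5, 1.4, 5.0]
grip_width: 0.0562
finger_force: 75.0
```

```bash
python3 o.py
```

```text
15.85 [0.5009 0.1437 0.2509] [3.1404e+00 6.0000e-04 2.4017e+00] [0.49 1.37 4.96] [ 0.293 -0.198 -0.053] 0.05624068279278543 0.025 -0.09
```

Emit:
arm_command(deltas=[[[0,0,0],[0,0,0],5],[[0,0,0],[0,0,0.025],5],[[0,0,0],[0,0,0.025],5],[[0,0,0],[0,0,0.025],5],[[0,0,0],[0,0,0.025],5],[[0,0,0],[0,0,0],5],[[0,0,0],[0,0,0],5]], newtons=20)

```text
clock: 16.55
position: [0.5009, 0.1437, 0.2508]
tool_rot: [3.141, 0.001, 2.302]
force: [-0.5, 1.0, 6.5]
grip_width: 0.0564
finger_force: 75.2
```

```bash
python3 o.py
```

```text
16.55 [0.5009 0.1437 0.2508] [3.1405e+00 6.0000e-04 2.3017e+00] [-0.45  1.04  6.51] [ 0.147 -0.07  -0.021] 0.0564456703676337 -0.057 -0.172
```

```bash
python3 - <<'E'
from h import *
im=cv2.imread('pics/w6.png')
class S(dict):pass
f=bot.grab_frame('wrist');s={'position':np.array([.5009,.1436,.2512]),'tool_rot':np.array([3.1405,0,2.3998])}
P=onz(f,(460,182),.132,s);print(P,np.arctan2(P[1]-.1434,P[0]-.5006),np.hypot(P[1]-.1434,P[0]-.5006))
s=bot.observe();f=bot.grab_frame('wrist')
# rotate: search yaw of tail disc by template: compare brightness edges -> use feature matching with w6 patch
g0=cv2.cvtColor(im,cv2.COLOR_BGR2GRAY);g=cv2.cvtColor(f['frame'],cv2.COLOR_RGB2GRAY)
T=g0[140:225,415:505]
for a in(-.1,0,.1):
  M=cv2.getRotationMatrix2D((45,42),np.degrees(a),1);t=cv2.warpAffine(T,M,(90,85))[12:-12,12:-12]
  r=cv2.matchTemplate(g,t,cv2.TM_CCOEFF_NORMED);_,v,_,l=cv2.minMaxLoc(r);p=(l[0]+33,l[1]+30.5-0.5)
  P=onz(f,p,.132,s);print(a,v,p,P,np.arctan2(P[1]-.1434,P[0]-.5006))
E
```

```text
[0.4879001  0.20725153 0.132     ] 1.7671313812607996 0.06510226844051413
-0.1 0.9232330918312073 (447, 170.0) [0.48886961 0.20805046 0.132     ] 1.750286900621141
0 0.952170193195343 (446, 171.0) [0.48887236 0.20768312 0.132     ] 1.7512490883978022
0.1 0.9756084084510803 (446, 172.0) [0.48907877 0.2074975  0.132     ] 1.748642580477855
```

Emit:
arm_command(deltas=[[[0,0,0],[0,0,0.02],5],[[0,0,0],[0,0,0.02],5]])

```text
clock: 16.85
position: [0.5009, 0.1437, 0.2509]
tool_rot: [3.14, 0.0, 2.261]
force: [0.4, 0.8, 7.3]
grip_width: 0.0562
finger_force: 75.3
```

```bash
python3 o.py
```

```text
16.85 [0.5009 0.1437 0.2509] [3.1404e+00 5.0000e-04 2.2611e+00] [0.41 0.75 7.31] [ 0.16  -0.068  0.076] 0.05617322052249583 0.467 -0.205
```

Emit:
arm_command(deltas=[[[0,0,0],[0,0,0.02],5],[[0,0,0],[0,0,0.02],5]])

```text
clock: 17.05
position: [0.5009, 0.1436, 0.2508]
tool_rot: [3.14, 0.0, 2.221]
force: [0.7, 0.9, 7.6]
grip_width: 0.0561
finger_force: 75.3
```

```bash
python3 o.py
```

```text
17.05 [0.5009 0.1436 0.2508] [3.1404e+00 5.0000e-04 2.2210e+00] [0.67 0.86 7.58] [ 0.17  -0.032  0.12 ] 0.056095860059050595 0.416 -0.237
```

Emit:
arm_command(deltas=[[[0,0,0],[0,0,0.025],5]])

```text
clock: 17.15
position: [0.5009, 0.1437, 0.2508]
tool_rot: [3.14, 0.0, 2.196]
force: [-0.1, 0.9, 7.4]
grip_width: 0.0564
finger_force: 75.3
```

```bash
python3 o.py
```

```text
17.15 [0.5009 0.1437 0.2508] [3.1405e+00 4.0000e-04 2.1961e+00] [-0.05  0.94  7.35] [ 0.161 -0.051  0.212] 0.056401567879497606 0.661 -0.258
```

Emit:
arm_command(deltas=[[[0,0,0],[0,0,0.01],5]])

```text
clock: 17.25
position: [0.5009, 0.1437, 0.2508]
tool_rot: [3.141, 0.0, 2.186]
force: [0.7, 1.1, 7.8]
grip_width: 0.0562
finger_force: 75.3
```

```bash
python3 o.py
```

```text
17.25 [0.5009 0.1437 0.2508] [3.1405e+00 4.0000e-04 2.1859e+00] [0.73 1.11 7.8 ] [ 0.091 -0.025  0.136] 0.05619782410547485 -0.178 -0.266
```

Just noise on the drag; continue.

Emit:
arm_command(deltas=[[[0,0,0],[0,0,0.025],5]])

```text
clock: 17.35
position: [0.5009, 0.1436, 0.2508]
tool_rot: [3.141, 0.0, 2.161]
force: [0.3, 0.0, 6.8]
grip_width: 0.0565
finger_force: 75.3
```

```bash
python3 o.py
```

```text
17.35 [0.5009 0.1436 0.2508] [3.1405e+00 3.0000e-04 2.1614e+00] [0.26 0.03 6.84] [0.125 0.011 0.129] 0.05647291055812742 0.848 -0.286
```

Emit:
arm_command(deltas=[[[0,0,0],[0,0,0.025],5]])

```text
clock: 17.45
position: [0.5009, 0.1437, 0.2508]
tool_rot: [3.14, 0.0, 2.136]
force: [0.3, 0.3, 7.6]
grip_width: 0.056
finger_force: 75.3
```

```bash
python3 o.py
```

```text
17.45 [0.5009 0.1437 0.2508] [3.1405e+00 3.0000e-04 2.1359e+00] [0.34 0.27 7.56] [ 0.178 -0.02   0.103] 0.056025683459487906 0.582 -0.306
```

Emit:
arm_command(deltas=[[[0,0,0],[0,0,0.027],5]])

```text
clock: 17.55
position: [0.5009, 0.1436, 0.2508]
tool_rot: [3.141, 0.0, 2.109]
force: [-0.3, 0.2, 7.8]
grip_width: 0.056
finger_force: 75.3
```

```bash
python3 o.py
```

```text
17.55 [0.5009 0.1436 0.2508] [3.1405e+00 3.0000e-04 2.1088e+00] [-0.26  0.15  7.79] [ 0.08  -0.022  0.19 ] 0.05601111236372883 0.646 -0.328
```

Emit:
arm_command(deltas=[[[0,0,0],[0,0,0.025],5]])

```text
clock: 17.65
position: [0.5009, 0.1436, 0.2508]
tool_rot: [3.14, 0.0, 2.084]
force: [-0.3, 0.3, 8.6]
grip_width: 0.0564
finger_force: 75.3
```

```bash
python3 o.py
```

```text
17.65 [0.5009 0.1436 0.2508] [3.1405e+00 3.0000e-04 2.0837e+00] [-0.31  0.25  8.57] [0.136 0.002 0.136] 0.05635816774930714 0.505 -0.349
```

Emit:
arm_command(deltas=[[[0,0,0],[0,0,0.027],5]])

```text
clock: 17.75
position: [0.5009, 0.1436, 0.2508]
tool_rot: [3.141, 0.0, 2.057]
force: [-0.1, 0.7, 7.9]
grip_width: 0.0562
finger_force: 75.3
```

```bash
python3 o.py
```

```text
17.75 [0.5009 0.1436 0.2508] [3.1405e+00 3.0000e-04 2.0568e+00] [-0.12  0.65  7.9 ] [ 0.084 -0.     0.117] 0.056181351288036106 0.637 -0.37
```

Emit:
arm_command(deltas=[[[0,0,0],[0,0,0.027],5]])

```text
clock: 17.85
position: [0.5008, 0.1436, 0.2508]
tool_rot: [3.141, 0.0, 2.03]
force: [-0.0, 0.7, 7.8]
grip_width: 0.0563
finger_force: 75.3
```

```bash
python3 o.py
```

```text
17.85 [0.5008 0.1436 0.2508] [3.1405e+00 2.0000e-04 2.0298e+00] [-0.01  0.71  7.79] [0.118 0.012 0.17 ] 0.05631282499826895 0.601 -0.392
```

Emit:
arm_command(deltas=[[[0,0,0],[0,0,0.027],5]])

```text
clock: 17.95
position: [0.5008, 0.1436, 0.2508]
tool_rot: [3.141, 0.0, 2.003]
force: [-0.5, -0.6, 7.7]
grip_width: 0.0558
finger_force: 75.3
```

```bash
python3 o.py
```

```text
17.95 [0.5008 0.1436 0.2508] [3.1405e+00 2.0000e-04 2.0028e+00] [-0.54 -0.64  7.66] [0.094 0.093 0.15 ] 0.05584481035160699 0.595 -0.414
```

Emit:
arm_command(deltas=[[[0,0,0],[0,0,0.027],5]])

```text
clock: 18.05
position: [0.5008, 0.1436, 0.2508]
tool_rot: [3.141, 0.0, 1.976]
force: [0.0, 0.8, 8.3]
grip_width: 0.0557
finger_force: 75.3
```

```bash
python3 o.py
```

```text
18.05 [0.5008 0.1436 0.2508] [3.1406e+00 2.0000e-04 1.9758e+00] [0.05 0.81 8.27] [0.079 0.106 0.157] 0.0556907401419445 0.594 -0.436
```

Emit:
arm_command(deltas=[[[0,0,0],[0,0,0.027],5]])

```text
clock: 18.15
position: [0.5008, 0.1436, 0.2508]
tool_rot: [3.141, 0.0, 1.949]
force: [0.4, -0.3, 6.5]
grip_width: 0.0561
finger_force: 75.3
```

```bash
python3 o.py
```

```text
18.15 [0.5008 0.1436 0.2508] [3.1406e+00 2.0000e-04 1.9488e+00] [ 0.41 -0.25  6.54] [ 0.08  -0.01   0.121] 0.056105799204047506 0.593 -0.457
```

Emit:
arm_command(deltas=[[[0,0,0],[0,0,0.027],5]])

```text
clock: 18.25
position: [0.5008, 0.1436, 0.2508]
tool_rot: [3.141, 0.0, 1.922]
force: [-0.7, -0.3, 8.1]
grip_width: 0.0568
finger_force: 75.3
```

```bash
python3 o.py
```

```text
18.25 [0.5008 0.1436 0.2508] [3.1406e+00 1.0000e-04 1.9218e+00] [-0.72 -0.32  8.11] [0.018 0.127 0.15 ] 0.05679185294522241 0.592 -0.479
```

Emit:
arm_command(deltas=[[[0,0,0],[0,0,0.027],5]])

```text
clock: 18.35
position: [0.5008, 0.1436, 0.2508]
tool_rot: [3.141, 0.0, 1.895]
force: [-0.4, 1.0, 8.3]
grip_width: 0.0562
finger_force: 75.3
```

```bash
python3 o.py
```

```text
18.35 [0.5008 0.1436 0.2508] [3.1406e+00 1.0000e-04 1.8947e+00] [-0.39  0.98  8.32] [0.084 0.095 0.104] 0.05624913519630004 0.591 -0.5
```

Emit:
arm_command(deltas=[[[0,0,0],[0,0,0.027],5]])

```text
clock: 18.45
position: [0.5008, 0.1436, 0.2508]
tool_rot: [3.141, 0.0, 1.868]
force: [-0.6, 0.9, 7.5]
grip_width: 0.0564
finger_force: 75.3
```

```bash
python3 o.py
```

```text
18.45 [0.5008 0.1436 0.2508] [3.1406e+00 1.0000e-04 1.8678e+00] [-0.63  0.87  7.51] [0.05  0.12  0.156] 0.05639443992642499 0.59 -0.522
```

Emit:
arm_command(deltas=[[[0,0,0],[0,0,0.027],5]])

```text
clock: 18.55
position: [0.5008, 0.1436, 0.2508]
tool_rot: [3.141, 0.0, 1.841]
force: [-0.7, 0.5, 7.6]
grip_width: 0.0559
finger_force: 75.3
```

```bash
python3 o.py;python3 - <<'E'
from h import *
s=bot.observe();f=bot.grab_frame('wrist')
g0=cv2.imread('pics/w6.png',0);g=cv2.cvtColor(f['frame'],cv2.COLOR_RGB2GRAY)
T=g0[130:235,405:515]
for a in(.4,.5,.6):
  M=cv2.getRotationMatrix2D((55,52),np.degrees(a),1);t=cv2.warpAffine(T,M,(110,105))[24:-24,24:-24]
  r=cv2.matchTemplate(g,t,cv2.TM_CCOEFF_NORMED);_,v,_,l=cv2.minMaxLoc(r);p=(l[0]+31,l[1]+28)
  P=onz(f,p,.132,s);print(a,v,p,P,np.arctan2(P[1]-.1434,P[0]-.5006))
E
```

```text
18.55 [0.5008 0.1436 0.2508] [3.1406e+00 1.0000e-04 1.8408e+00] [-0.71  0.49  7.64] [0.026 0.146 0.151] 0.055903814069114426 0.589 -0.544
0.4 0.8629395365715027 (462, 140) [0.51981022 0.21532407 0.132     ] 1.309798518507136
0.5 0.8547940254211426 (462, 140) [0.51981022 0.21532407 0.132     ] 1.309798518507136
0.6 0.8459972143173218 (344, 137) [0.48934881 0.20772529 0.132     ] 1.7439554345573347
```

Emit:
arm_command(deltas=[[[0,0,0],[0,0,0.027],5]])

```text
clock: 18.7
position: [0.5008, 0.1436, 0.2508]
tool_rot: [3.141, 0.0, 1.815]
force: [-1.6, -0.4, 8.2]
grip_width: 0.0559
finger_force: 75.4
```

```bash
python3 o.py
```

```text
18.7 [0.5008 0.1436 0.2508] [3.1407e+00 1.0000e-04 1.8145e+00] [-1.61 -0.37  8.19] [0.    0.194 0.116] 0.05588579650485303 0.945 -0.565
```

Emit:
arm_command(deltas=[[[0,0,0],[0,0,0.027],5]])

```text
clock: 18.8
position: [0.5008, 0.1436, 0.2508]
tool_rot: [3.141, -0.0, 1.787]
force: [-1.3, 0.6, 8.0]
grip_width: 0.0559
finger_force: 75.4
```

```bash
python3 o.py
```

```text
18.8 [0.5008 0.1436 0.2508] [ 3.1407 -0.      1.7868] [-1.26  0.59  8.  ] [0.012 0.2   0.177] 0.0559044714739791 0.637 -0.587
```

Emit:
arm_command(deltas=[[[0,0,0],[0,0,0.027],5]])

```text
clock: 18.9
position: [0.5008, 0.1436, 0.2508]
tool_rot: [3.141, -0.0, 1.76]
force: [-1.7, 1.3, 8.6]
grip_width: 0.0562
finger_force: 75.4
```

```bash
python3 o.py
```

```text
18.9 [0.5008 0.1436 0.2508] [ 3.1407 -0.      1.7598] [-1.74  1.34  8.65] [0.018 0.172 0.177] 0.05616814790355202 0.589 -0.608
```

Emit:
arm_command(deltas=[[[0,0,0],[0,0,0.027],5]])

```text
clock: 19.0
position: [0.5008, 0.1436, 0.2508]
tool_rot: [3.141, -0.0, 1.733]
force: [-0.3, 0.1, 8.7]
grip_width: 0.0562
finger_force: 75.3
```

```bash
python3 o.py
```

```text
19.0 [0.5008 0.1436 0.2508] [ 3.1407 -0.      1.7328] [-0.3   0.07  8.68] [0.068 0.229 0.151] 0.056200002621746105 0.585 -0.63
```

Emit:
arm_command(deltas=[[[0,0,0],[0,0,0.027],5]])

```text
clock: 19.1
position: [0.5008, 0.1436, 0.2508]
tool_rot: [3.141, -0.0, 1.706]
force: [-0.8, -0.2, 9.2]
grip_width: 0.056
finger_force: 75.3
```

```bash
python3 o.py
```

```text
19.1 [0.5008 0.1436 0.2508] [ 3.1408e+00 -1.0000e-04  1.7058e+00] [-0.83 -0.23  9.2 ] [0.033 0.196 0.124] 0.056042430770223466 0.584 -0.651
```

Emit:
arm_command(deltas=[[[0,0,0],[0,0,0.027],5]])

```text
clock: 19.2
position: [0.5007, 0.1436, 0.2508]
tool_rot: [3.141, -0.0, 1.679]
force: [-2.1, 0.8, 8.8]
grip_width: 0.0564
finger_force: 75.3
```

```bash
python3 o.py
```

```text
19.2 [0.5007 0.1436 0.2508] [ 3.1408 -0.      1.6788] [-2.15  0.78  8.82] [-0.044  0.264  0.126] 0.056355719428170296 0.583 -0.672
```

Emit:
arm_command(deltas=[[[0,0,0],[0,0,0.027],5]])

```text
clock: 19.3
position: [0.5007, 0.1436, 0.2508]
tool_rot: [3.141, -0.0, 1.652]
force: [-0.9, 1.2, 8.9]
grip_width: 0.056
finger_force: 75.3
```

```bash
python3 o.py
```

```text
19.3 [0.5007 0.1436 0.2508] [ 3.1409e+00 -1.0000e-04  1.6517e+00] [-0.85  1.19  8.88] [0.044 0.262 0.124] 0.0560253633540495 0.582 -0.694
```

Emit:
arm_command(deltas=[[[0,0,0],[0,0,0.027],5]])

```text
clock: 19.4
position: [0.5007, 0.1436, 0.2508]
tool_rot: [3.141, -0.0, 1.625]
force: [-1.1, 0.0, 9.2]
grip_width: 0.0559
finger_force: 75.3
```

```bash
python3 o.py
```

```text
19.4 [0.5007 0.1436 0.2508] [ 3.1409e+00 -1.0000e-04  1.6247e+00] [-1.06  0.03  9.17] [0.051 0.261 0.1  ] 0.05588479394722969 0.581 -0.715
```

Emit:
arm_command(deltas=[[[0,0,0],[0,0,0.027],5]])

```text
clock: 19.5
position: [0.5007, 0.1436, 0.2508]
tool_rot: [3.141, -0.0, 1.598]
force: [-2.4, 0.8, 9.8]
grip_width: 0.0562
finger_force: 75.4
```

```bash
python3 o.py
```

```text
19.5 [0.5007 0.1436 0.2508] [ 3.1408e+00 -1.0000e-04  1.5979e+00] [-2.36  0.83  9.77] [-0.051  0.24   0.136] 0.056243491019621936 0.58 -0.736
```

Emit:
arm_command(deltas=[[[0,0,0],[0,0,0.027],5]])

```text
clock: 19.6
position: [0.5007, 0.1436, 0.2508]
tool_rot: [3.141, -0.0, 1.571]
force: [-0.8, 0.1, 8.9]
grip_width: 0.0562
finger_force: 75.4
```

```bash
python3 o.py
```

```text
19.6 [0.5007 0.1436 0.2508] [ 3.1409e+00 -1.0000e-04  1.5709e+00] [-0.78  0.08  8.91] [-0.044  0.231  0.18 ] 0.05617369278816847 0.53 -0.758
```

Emit:
arm_command(deltas=[[[0,0,0],[0,0,0.027],5]])

```text
clock: 19.7
position: [0.5007, 0.1436, 0.2508]
tool_rot: [3.141, -0.0, 1.544]
force: [-1.1, -0.1, 9.6]
grip_width: 0.056
finger_force: 75.5
```

```bash
python3 o.py
```

```text
19.7 [0.5007 0.1436 0.2508] [ 3.1409e+00 -1.0000e-04  1.5442e+00] [-1.11 -0.14  9.62] [-0.071  0.289  0.659] 0.05600523075771281 0.045 -0.779
```

Emit:
arm_command(deltas=[[[0,0,0],[0,0,0],5]])

```text
clock: 19.8
position: [0.5007, 0.1436, 0.2508]
tool_rot: [3.141, 0.0, 1.544]
force: [-0.8, -0.9, 8.7]
grip_width: 0.056
finger_force: 75.5
```

```bash
python3 o.py
```

```text
19.8 [0.5007 0.1436 0.2508] [3.1408 0.     1.5444] [-0.83 -0.88  8.7 ] [-0.089  0.201  0.489] 0.05599165355450801 -1.045 -0.778
```

Emit:
arm_command(deltas=[[[0,0,0],[0,0,0.004],5],[[0,0,0],[0,0,0],5]])

```text
clock: 20.0
position: [0.5007, 0.1436, 0.2508]
tool_rot: [3.141, -0.0, 1.541]
force: [-1.4, 0.5, 8.1]
grip_width: 0.0557
finger_force: 75.5
```

```bash
python3 o.py
```

```text
20.0 [0.5007 0.1436 0.2508] [ 3.1408 -0.      1.5414] [-1.43  0.46  8.1 ] [-0.063  0.269  0.607] 0.05570344926475881 -0.663 -0.781
```

Emit:
arm_command(deltas=[[[0,0,0],[0,0,0],8.5],[[0,0,0],[0,0,0],8.5],[[0,0,0],[0,0,0],8.5],[[0,0,0],[0,0,0],8.5],[[0,0,0],[0,0,0],8.5],[[0,0,-1],[0,0,0],8.5],[[0,0,-2],[0,0,0],8.5],[[0,0,-3],[0,0,0],8.5],[[0,0,-3],[0,0,0],8.5],[[0,0,-3],[0,0,0],8.5],[[0,0,-3],[0,0,0],8.5],[[0,0,0],[0,0,0],8.5],[[0,0,0],[0,0,0],8.5]])

```text
clock: 21.3
position: [0.5005, 0.1434, 0.401]
tool_rot: [3.14, -0.0, 1.541]
force: [0.0, 0.6, -0.2]
grip_width: 0.085
finger_force: 0.0
```

```bash
python3 o.py; python3 - <<'E'
from h import *
s=bot.observe();f=bot.grab_frame('wrist');save(f,'w7')
for k,z in {'key':.114,'barrel_seat':.114,'stop_post_top':.126}.items():
    for m in bot.mark_of(k,f)[:2]: print(k,m, onz(f,m['at'],z,s).round(4))
# key-arm edge: sample brightness across the bar for candidate bar yaws (template = tail disc from earlier free view w5)
g0=cv2.imread('pics/w5.png',0);g=cv2.cvtColor(f['frame'],cv2.COLOR_RGB2GRAY)
s5={'position':np.array([.50061,.14294,.37095]),'tool_rot':np.array([3.1406,.0004,1.9215])}
# rectify both on plane z=.132 round axis and find rotation
def rect(im,st):
    n=320;sc=.0006;src=np.float32([proj(f,[.5006+x,.1434+y,.132],st) for x,y in((-.08,-.08),(.08,-.08),(.08,.08),(-.08,.08))])
    dst=np.float32([((x+.096)/sc,(.096-y)/sc) for x,y in((-.08,-.08),(.08,-.08),(.08,.08),(-.08,.08))])
    return cv2.warpPerspective(im,cv2.getPerspectiveTransform(src,dst),(n,n))
A=rect(g0,s5);B=rect(g,s);best=[]
for a in np.arange(-.4,.1,.01):
    M=cv2.getRotationMatrix2D((160,160),np.degrees(a),1);t=cv2.warpAffine(A,M,(320,320))
    best.append((cv2.matchTemplate(B[40:150,110:210],t[40:150,110:210],cv2.TM_CCOEFF_NORMED)[0,0],a))
print(sorted(best)[-3:])
E
```

```text
21.3 [0.5005 0.1434 0.401 ] [ 3.1402e+00 -2.0000e-04  1.5406e+00] [ 0.03  0.62 -0.24] [ 0.004 -0.013  0.018] 0.0850441533350258 0.124 -0.643
key {'at': [320.8, 201.1], 'p': 0.77} [0.5    0.1444 0.114 ]
barrel_seat {'at': [321.2, 200.4], 'p': 0.72} [0.5004 0.1449 0.114 ]
stop_post_top {'at': [323.5, 311.0], 'p': 0.6} [0.4993 0.0488 0.126 ]
[(np.float32(0.7280066), np.float64(-0.22999999999999987)), (np.float32(0.72947186), np.float64(-0.2499999999999999)), (np.float32(0.72998), np.float64(-0.23999999999999988))]
```

```bash
python3 -c "
from workcell import bot
print(bot.job_done())"
```

```text
the job is handed in; nothing more can be done
None
```

The key is seated on the barrel's flats with its long arm against the stop post, the ring is locked at about 0.6 N m (0.607 on the last reading), and the gripper has let go and lifted clear. The bystanders were never touched on purpose but were not rechecked. The job was handed in at about 21 s.

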